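Roll a sample vial into the test seat and bed it against the plunger

TASK

Roll the glass vial that lies in the metal lane along the lane by pushing its side, without lifting it, until it drops into the seat; then press it with about 6 N against the spring plunger, no harder than 8 N, for one second. Then ease off so that it stays lying still in the seat, and leave the other things on the bench where they stand.

Things in the scene. Friction and masses are not known exactly. Their poses are not given: they have to be found in the camera images.
- lane: fixed aluminium lane, 227 x 112 mm. x is the rolling direction, z up. Origin on the bench, mid-width, under the step. The flat deck runs from x = -130 mm to the step at x = 0, top 8.5 mm above the bench, 100 mm wide between low rails (tops 13 mm above the bench). Past the step the floor is 2.5 mm lower (6 mm above the bench): the seat, marked by index lines on the rails
- seat (a point): middle of the seat, at lane x = 20 mm, 17.5 mm above the bench (where the axis of a seated vial lies); axes as the lane's
- step (a point): middle of the step's top edge, lane x = 0, on the deck; axes as the lane's
- head: grey block, 22 x 50 x 28 mm, at the far end of the lane (front face at lane x = 74 mm, top 34 mm above the bench); same origin and axes as the lane. A spring plunger stands out of it towards the vial, with a white pad 44 mm wide and 20 mm high (8 to 28 mm above the bench)
- plunger_mouth (a point): point on the block's front face where the plunger comes out, 19 mm above the bench (the pad itself is not measured). The pad's free face stands anywhere from 20 to 46 mm past the step, set by a hidden screw. It yields along lane x with 5 N per mm, no preload, 5 mm at most, and springs back, pushing the vial back with it
- vial_center (a point): centre of the loose glass vial with a white cap, a cylinder of 23 mm diameter and 56 mm length, about 18 g, slippery and freely rolling. It lies across the lane on the deck, 50 to 105 mm before the step, up to 0.25 rad askew. z runs along its length to the cap; x and y turn as it rolls
- sample_vial: bystander: another such vial with dark contents, standing upright beside the lane, 23 mm across, 56 mm high; origin under its middle
- crucible: bystander: open white crucible, 44 mm across, 36 mm high; origin under its middle
- flask: bystander: small stoppered conical flask, 51 mm across, 94 mm high; origin under its middle
- vial: the same loose vial; origin in the middle of its bottom end, 28 mm from its centre; axes as vial_center's
Mind the look-alikes: they are no part of the job. What is shaped like the vial but pink or red is not meant.

How it is judged (in metres and radians):
On the way:
1. the vial lies in the seat and is pressed against the plunger with more than 3 N for 0.5 s (x of vial_center in the frame of lane between 0.004 and 0.04 m and z of vial_center in the frame of lane below 0.0195 m and y of vial_center in the frame of lane between -0.03 and 0.03 m and contact force between vial and head above 3 N), for 0.5 s.
At the end, for the whole second after the job is handed in: the vial lies at rest in the seat: its axis 4 to 40 mm past the step, below 19.5 mm above the bench, level and within 0.25 rad square to the lane, its centre within 30 mm of the lane's middle, with the plunger sprung back (under 1 N) (x of vial_center in the frame of lane between 0.004 and 0.04 m and z of vial_center in the frame of lane below 0.0195 m and y of vial_center in the frame of lane between -0.03 and 0.03 m and linear speed of vial below 0.01 m/s and contact force between vial and head below 1 N and angle between vial_center's own z axis and vertical above 1.45 rad and angle between the z axis of vial_center and the y axis of lane, either way round below 0.25 rad); the robot touches nothing.
It fails at once if the vial is pressed against the plunger with more than 8 N (contact force between vial and head above 8 N).
It fails at once if the fingers push or squeeze the vial with more than 15 N (contact force between the fingers and vial above 15 N).
It fails at once if the vial is lifted more than 12 mm off the deck (height (world z) of vial_center above 0.032 m).
It fails at once if a bystander (standing vial, crucible or flask) is shifted more than 20 mm (distance of any of sample_vial, crucible, flask from where it was at the start of the episode above 0.02 m).
It also fails if it takes over 45 s, if anything falls off the work surface, if the arm or the gripper's body presses on something with over 40 N, if the wrist force passes 120 N, or if a joint passes its speed limit or range.

ROBOT

A 6-joint arm with a two-finger parallel gripper is mounted at the origin on a cart in front of the work surface, level with it; the furniture and walls round the work are solid. World frame = base frame: x ahead of the robot, y to its left, z up, the work surface at z = 0. Lengths are in mm, angles in rad, forces in N, time in s.
With the tool pointing down it reaches from about 350 to 875 mm from the base axis. Payload 4.2 kg.
Tool frame: the origin (TCP) lies at the very end of the fingers, on their centre line; the grasp point (between the pads) lies 19 mm behind it; z points along the fingers, y is the line along which they close (so a half turn about z gives the same grasp; the last joint's range is limited). The gripper opens to 85 mm and grips with 20 to 120 N. Pads are 22 mm wide; open, the fingers measure 114 mm over their backs; the gripper's body (76 mm by 85 mm) begins 54 mm behind the grasp point. The pads swing forward as they close: fully open they stand 13 mm farther back than shut.
Start: joints at [1.448, 0.385, 0.008, 0, -1.194, -0.259], TCP at [232.836, 579.988, 200.412] pointing down, gripper open.
Joint ranges: [-3.14, 3.14], [-1.21, 2.06], [-1.07, 1.41], [-3.16, 2.05], [-2.99, -0.16], [-3.1, 3.1]. Speed limits (rad/s): [2.79, 2.79, 3.14, 3.14, 3.14, 3.14].

INTERFACE

Orientations are given as a unit quaternion [x, y, z, w].
In Python, from bench import arm gives the robot as it stands. The module is installed in compiled form; this text tells all that it offers.
- The arm moves only by the tool drive_tool, never from a script. Its argument "targets" is a list of rows, each a list of 5 numbers: the closure, from -1 (fully open) to 1 (shut), then the shift along the tool's x, y, z in mm, then the turn about the tool's z in degrees. In form: [[grip, tx, ty, tz, roll], ...]. A call has 1 to 12 rows; each row is the pose to reach, as a shift and turn from the pose commanded when the call began, along the tool's axes at that moment; what a row does not reach only later rows make up. A row lasts 1/10 s, in which the tool goes at most 50 mm and 8.59 degrees, less where a joint would pass 70% of its speed; a pose out of reach is approached as far as the arm can. A call with a gripper value outside its range is refused whole. The fingers move at their own pace and stop on an object; the grip force is fixed at half the most. Time passes only in rows, so rows that repeat a pose let the fingers close. It gives the time, the measured TCP pose, the force, the opening and the grip force at its end, in the units of the state.
- arm.read_state(): the state, without advancing time (a new reading comes with each control period).
- arm.get_image(name): name is "scene" or "top"; returns the picture (480x640x3 uint8, blue, green, red); there is no depth.
- arm.camera_params(name): a dict with "fov_y" (degrees; the focal length in pixels is half the picture's height over the tangent of half this angle, whatever the lens; pixels are square), "cx", "cy" (the principal point, pixels), "rvec" (rotation vector, rad) and "tvec" (3), from world to camera coordinates, as OpenCV has them. Camera axes: x right, y down, z forward; pixel columns grow to the right and rows downward; lengths in mm; the calibration is good to about 2 mm. A picture is of the moment at which its call begins. camera_params takes no time and is no camera call.
- arm.job_done(): hands the job in; it is judged then, once.
The state is a dict: "clock": time; "joints": joint angles; "joint_vel": joint speeds; "joint_efforts": joint torques, N m; "position": TCP position; "ee_rot": TCP orientation; "contact_force": force on the tool from outside, world axes, zero at the start; "wrist_torque": the same for the moment, N m; "gripper_width": finger opening in mm; "grasp_force": force on a finger pad.
Only numpy, scipy, OpenCV 4.12 (cv2) and the standard library are available. Lean on these libraries where they do the work, as an engineer would, in place of code of your own. Each camera call takes 0.05 s, during which the arm holds its last target. There are 200 camera calls.

## Working session

There is one attempt and no reset: what is moved stays moved. The work goes in short steps, Python scripts to look and compute and a tool call to move; the robot and the scene stay as the last step left them, time stands still between calls to the robot, and variables do not carry over. Pictures are saved under pics/ and viewed, at most 10 in all, crops included, and the job is handed in when it is done.

Besides the shell and the picture viewer there is one more tool, called after ">>>" as name([rows], argument=value, ...), one row to a line, values as JSON. drive_tool: Moves the arm, as the interface text tells. Its arguments: {"type":"object","properties":{"targets":{"type":"array","items":{"type":"array","items":{"type":"number"}}}},"required":["targets"]}

```bash
mkdir -p pics; python3 - <<'E'
from bench import arm
import cv2
for n in("scene","top"):
    cv2.imwrite(f"pics/{n}0.png",arm.get_image(n)); print(n,arm.camera_params(n))
print(arm.read_state())
E
```

```text
scene {'fov_y': 48.36779596732496, 'cx': 321.1346544930135, 'cy': 239.84018265326975, 'rvec': array([ 1.95839773, -0.40206856,  0.28745181]), 'tvec': array([-447.65459707,  135.22975883,  654.19377421])}
top {'fov_y': 53.12782322762949, 'cx': 314.3863875166958, 'cy': 230.25347379055955, 'rvec': array([ 2.1038068 , -2.15717514,  0.1608036 ]), 'tvec': array([ 61.7587499 , 525.43424011, 891.52197057])}
{'clock': 0.1, 'joints': array([ 1.44760892e+00,  3.85479538e-01,  6.76034794e-03, -4.09693479e-04,
       -1.19401110e+00, -2.58637064e-01]), 'joint_vel': array([ 0.00024239, -0.00212286,  0.00471764,  0.00098324, -0.0003793 ,
       -0.00144106]), 'joint_efforts': array([-5.26113126e-04, -3.93319201e+01,  1.88929707e+01,  4.19798300e+00,
       -2.58520136e-03, -6.55867201e-07]), 'position': array([232.63961592, 579.460803  , 199.43402867]), 'ee_rot': array([ 9.81816726e-01, -1.89828725e-01, -1.24529023e-04,  9.77651649e-04]), 'contact_force': array([-0.9006164 , -0.18553297, -0.07395494]), 'wrist_torque': array([0.03704401, 0.00384622, 0.01791749]), 'grasp_force': 0.0, 'gripper_width': 85.3498397436309}
```

View pics/scene0.png

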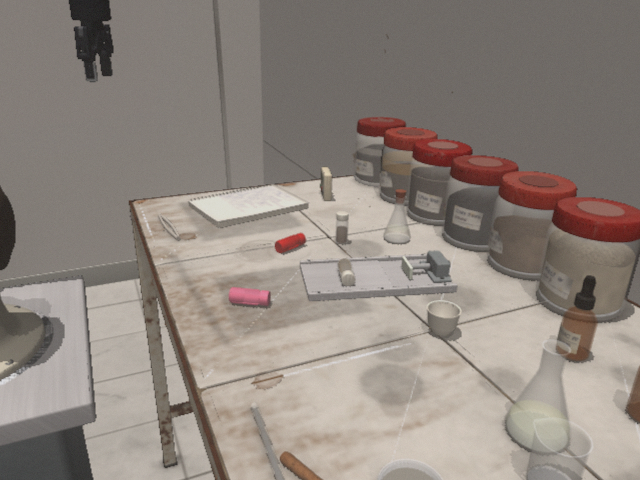

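View pics/top0.png

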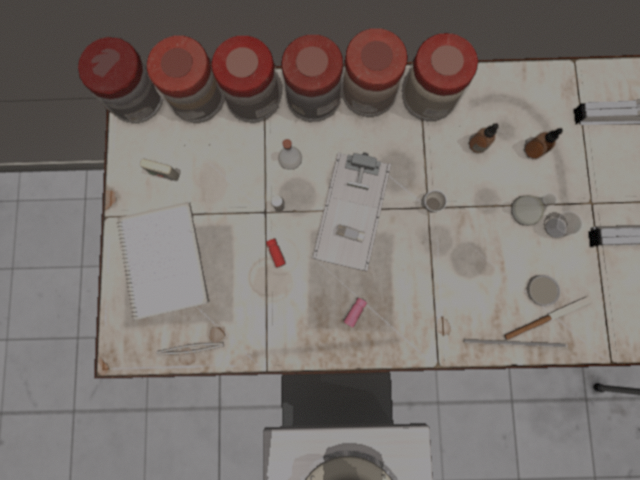

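The scene view shows the clear vial with its white cap at (346,272), lying in the lane. The head is at (437,264), the standing vial at (342,228), the crucible at (444,318) and the flask at (398,218). In the top view the vial is at (350,233), the pad at (357,186) and the head at (362,160).

Three things could be the vial: red at top (276,252), pink at top (355,311) and clear at top (350,233). The clear one fits because it is in the lane, neither pink nor red. I'll confirm it in an enlarged crop.

```bash
python3 - <<'E'
import cv2,numpy as np
t=cv2.imread("pics/top0.png")[145:275,305:400]; s=cv2.imread("pics/scene0.png")[245:305,295:465]
t=cv2.resize(t,None,fx=4.5,fy=4.5,interpolation=cv2.INTER_CUBIC) #427x585
s=cv2.resize(s,(800,282),interpolation=cv2.INTER_CUBIC)
cv2.imwrite("pics/ct.png",t); cv2.imwrite("pics/cs.png",s)
E
```

```text
(no output)
```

View pics/ct.png

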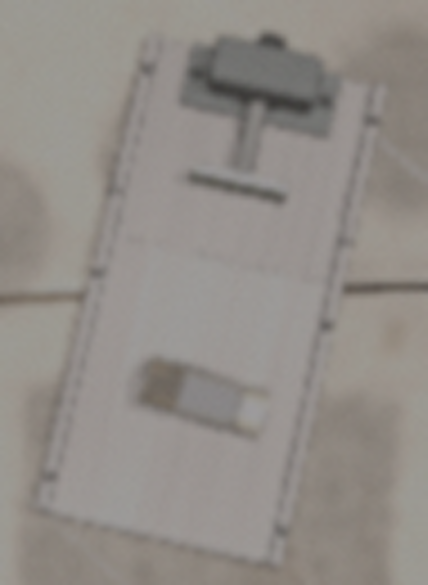

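View pics/cs.png

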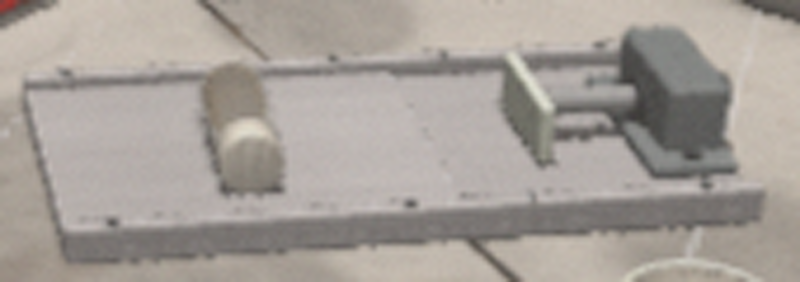

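The crops confirm it: the clear vial with a white cap lies in the lane (top crop (140,382) to (265,415)). The step line runs from (125,238) to (320,280), and the pad's free edge from (188,180) to (285,200).

```bash
cat > h.py <<'E'
from bench import arm
import cv2,numpy as np
def cam(n):
    p=arm.camera_params(n); f=240/np.tan(np.radians(p['fov_y']/2))
    K=np.array([[f,0,p['cx']],[0,f,p['cy']],[0,0,1]]); R=cv2.Rodrigues(p['rvec'])[0]
    return K,R,p['tvec'].reshape(3)
C={n:cam(n) for n in("scene","top")}
def plane(n,uv,z):
    K,R,t=C[n]; d=R.T@np.linalg.inv(K)@np.array([*uv,1]); o=-R.T@t
    return o+d*(z-o[2])/d[2]
def tri(a,b):
    P=[K@np.c_[R,t] for K,R,t in(C["scene"],C["top"])]
    X=cv2.triangulatePoints(P[0],P[1],np.float64(a).reshape(2,1),np.float64(b).reshape(2,1)).ravel(); return X[:3]/X[3]
def proj(n,X):
    K,R,t=C[n]; q=K@(R@np.asarray(X,float)+t); return q[:2]/q[2]
E
python3 - <<'E'
from h import *
np.set_printoptions(precision=1,suppress=True)
ct=lambda u,v:(305+u/4.5-.4,145+v/4.5-.4); cs=lambda u,v:(295+u/4.706-.4,245+v/4.7-.4)
print("cams",[-C[n][1].T@C[n][2] for n in C])
T=dict(nl=((37,508),(25,75),10),nr=((278,562),(65,232),13),fr=((385,85),(762,190),13),padL=((188,178),(508,55),28),padR=((285,198),(552,105),28),
 stepL=((125,238),(390,72),8.5),stepR=((320,280),(445,178),8.5),cap=((262,415),(250,152),20),bot=((140,382),(228,95),20),headTL=((213,75),(622,35),34),headTR=((315,100),(680,85),34),)
for k,(a,b,z) in T.items(): print(k,"tri",tri(cs(*b),ct(*a)),"top",plane("top",ct(*a),z),"scene",plane("scene",cs(*b),z))
E
```

```text
cams [array([ 182.5, -675.1,  396.9]), array([374.9,  38.9, 965.7])]
nl tri [476.1  53.7  11.4] top [477.2  53.4  10. ] scene [476.4  56.5  10. ]
nr tri [448.4 -51.7  10.6] top [450.3 -52.2  13. ] scene [444.9 -55.2  13. ]
fr tri [ 666.4 -109.8   10.3] top [ 666.7 -110.    13. ] scene [ 661.8 -113.8   13. ]
padL tri [623.7 -18.6  24.9] top [621.5 -17.8  28. ] scene [621.3 -24.1  28. ]
padR tri [613.1 -61.6  27.7] top [611.2 -60.6  28. ] scene [614.5 -62.1  28. ]
stepL tri [597.7  11.2  10. ] top [599.4  10.6   8.5] scene [598.1  13.9   8.5]
stepR tri [571.9 -74.1  16.3] top [577.6 -76.9   8.5] scene [575.9 -61.7   8.5]
cap tri [513.3 -46.4  23.1] top [514.9 -47.2  20. ] scene [514.9 -41.1  20. ]
bot tri [531.1   6.4  15.4] top [531.1   6.2  20. ] scene [526.3  -1.7  20. ]
headTL tri [665.9 -29.4  30.6] top [667.  -30.2  34. ] scene [659.1 -35.6  34. ]
headTR tri [654.4 -75.4  34.1] top [654.2 -75.2  34. ] scene [654.8 -75.3  34. ]
```

Two-view results:
- **Lane:** yaw about -0.257, origin about (589.4, -32.2). The length, width and head face agree with the text.
- **Vial:** centre about (522, -20), z about 20, lane x about -68, askew about 0.06 rad.
- **Pad face:** lane x about 28.

Next I move above the deck behind the vial, with the fingers half shut and square to the lane.

>>> drive_tool([
  [0.55,445,454,0,-7],
  [0.55,445,454,0,-7],
  [0.55,445,454,0,-7],
  [0.55,445,454,0,-7],
  [0.55,445,454,0,-7],
  [0.55,445,454,0,-7],
  [0.55,445,454,0,-7],
  [0.55,445,454,0,-7],
  [0.55,445,454,0,-7],
  [0.55,445,454,0,-7],
  [0.55,445,454,0,-7],
  [0.55,445,454,0,-7],
])

```text
clock: 1.3
position: [463.1, 23.9, 200.4]
ee_rot: [0.992, -0.129, 0.0, -0.0]
contact_force: [0.7, 0.6, 0.3]
gripper_width: 19.3
grasp_force: 0.0
```

>>> drive_tool([
  [0.55,0,0,0,0],
  [0.55,0,0,0,0],
])

```text
clock: 1.5
position: [462.7, 24.5, 199.9]
ee_rot: [0.991, -0.131, -0.001, 0.0]
contact_force: [0.7, 1.1, 0.9]
gripper_width: 19.4
grasp_force: 0.0
```

>>> drive_tool([
  [0.55,22,28,50,0],
  [0.55,22,28,100,0],
  [0.55,22,28,150,0],
  [0.55,22,28,165,0],
  [0.55,22,28,165,0],
])

```text
clock: 2.0
position: [473.6, -6.3, 32.1]
ee_rot: [0.992, -0.128, -0.004, 0.002]
contact_force: [-0.3, -0.5, 0.1]
gripper_width: 19.4
grasp_force: 0.0
```

```bash
python3 - <<'E'
from h import *
s=arm.get_image("scene")[220:310,285:465]; cv2.imwrite("pics/s2.png",cv2.resize(s,(800,400),interpolation=cv2.INTER_CUBIC))
p=arm.read_state(); print(p["position"],p["contact_force"])
E
```

```text
[475.94814435  -5.853795    34.41258583] [0.97198462 0.12350356 0.68766162]
```

View pics/s2.png

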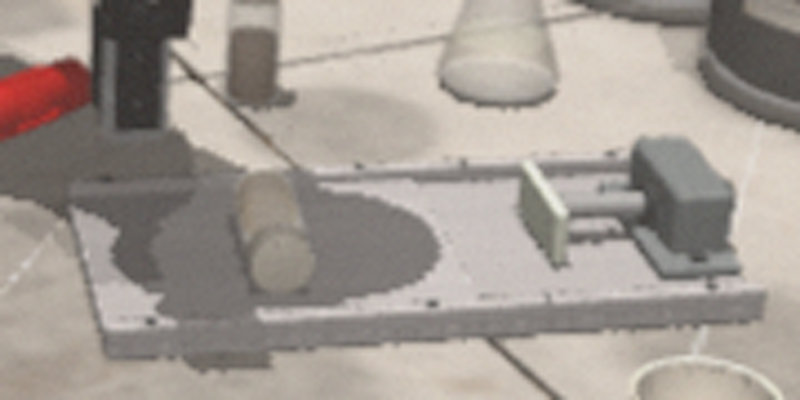

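The fingers hang behind the vial, clear of it, with the near fingertip's lower edge at crop (105–168,130). I'll check the tip height against the TCP.

```bash
python3 - <<'E'
from h import *
ex=np.array([.967,-.256,0]);ey=np.array([.256,.967,0])
p=np.array([476,-6,0])
for z in(34.4,38,42):
  print(z,[np.round((proj("scene",p+a*ex-24*ey+[0,0,z])-[285,220])*4.444) for a in(-11,11)])
print(arm.read_state()["position"])
E
```

```text
34.4 [array([111., 225.]), array([176., 221.])]
38 [array([111., 215.]), array([176., 211.])]
42 [array([111., 204.]), array([177., 201.])]
[475.94814435  -5.853795    34.41258583]
```

```bash
python3 - <<'E'
from h import *
print("start tcp px",proj("scene",[232.8,580,200]),"at z213",proj("scene",[232.8,580,213]))
S=arm.get_image("scene");T=arm.get_image("top")
a=cv2.resize(S[220:310,285:465],(800,400),interpolation=cv2.INTER_CUBIC)
cv2.imwrite("pics/s3.png",a)
p=arm.read_state(); print(p["position"],p["clock"],p["gripper_width"],proj("scene",p["position"]))
E
```

```text
start tcp px [103.43596637  99.24106023] at z213 [102.54262196  93.01418783]
[478.33958628  -5.51186054  36.87140932] 2.15 19.120963044784073 [316.23385443 261.16959211]
```

View pics/s3.png

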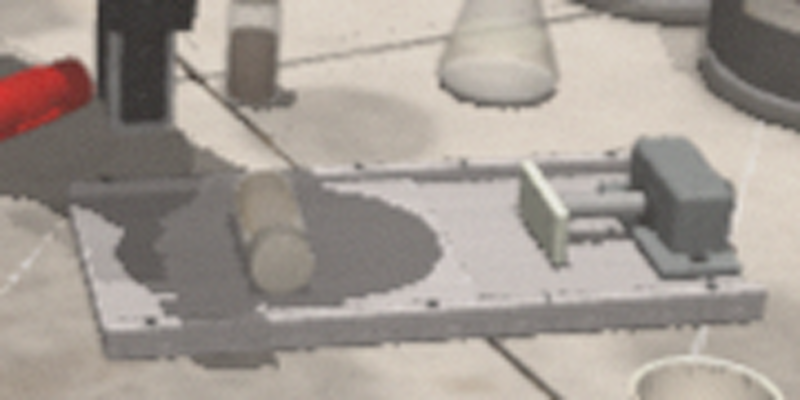

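>>> drive_tool([
  [0.55,0,0,0,0],
  [0.55,0,0,0,0],
  [0.55,0,0,0,0],
])

```text
clock: 2.45
position: [477.7, -6.5, 36.5]
ee_rot: [0.992, -0.129, 0.001, -0.001]
contact_force: [-0.1, -0.6, -0.9]
gripper_width: 19.0
grasp_force: 0.0
```

```bash
python3 - <<'E'
from h import *
S=arm.get_image("scene");T=arm.get_image("top")
a=cv2.resize(S[220:310,285:465],(800,400),interpolation=cv2.INTER_CUBIC)
b=T[145:305,300:400]; b=cv2.resize(b,None,fx=3.7,fy=3.7,interpolation=cv2.INTER_CUBIC)
cv2.imwrite("pics/s4.png",a);cv2.imwrite("pics/t4.png",b)
p=arm.read_state(); q=p["position"];print(q,p["clock"],p["contact_force"],(proj("top",q)-[300,145])*3.7,(proj("scene",q)-[285,220])*4.444)
E
```

```text
[477.33002312  -6.7648529   36.05365804] 2.55 [ 0.50694545 -0.67698294  0.38510549] [160.9404468  407.84159548] [137.51773272 187.0827148 ]
```

View pics/t4.png

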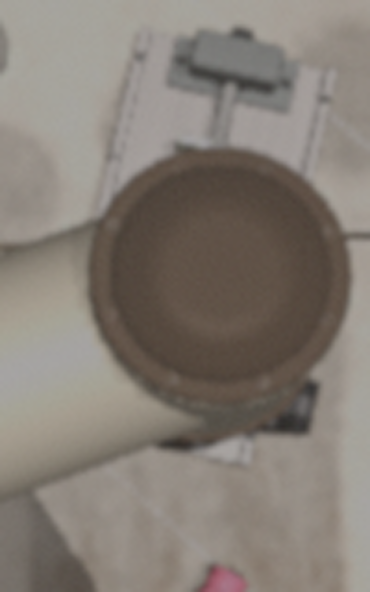

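```bash
python3 - <<'E'
from h import *
for z in(80,110,150): print(z,plane("top",(300+312/3.7,145+432/3.7),z),plane("top",(300+318/3.7,145+382/3.7),z))
S=arm.get_image("scene")
S0=cv2.imread("pics/scene0.png")
a=cv2.resize(S[150:300,260:400],None,fx=4,fy=4,interpolation=cv2.INTER_CUBIC)
b=cv2.resize(S0[10:90,60:120],(240,320),interpolation=cv2.INTER_CUBIC); b=np.vstack([b,np.zeros((280,240,3),np.uint8)])
cv2.imwrite("pics/s5.png",np.hstack([a,b]))
q=arm.read_state()["position"];print(q,(proj("scene",q)-[260,150])*4)
q0=np.array([232.8,580,200.4]);ty=np.array([-.373,-.928,0])
for s in(-50,50):
  for z in(0,13,40): print(s,z,(proj("scene",q0+s*ty+[0,0,z])-[60,10])*4)
E
```

```text
80 [458.46191072 -79.49612631  80.        ] [483.49251832 -83.68895879  80.        ]
110 [455.63125971 -75.48752108 110.        ] [479.81408215 -79.53834258 110.        ]
150 [451.85705837 -70.14271411 150.        ] [474.90950059 -74.00418764 150.        ]
[477.23066504  -6.84590188  35.86494856] [223.61608997 448.9665016 ]
-50 0 [203.94379212 341.39159261]
-50 13 [200.64201867 317.37216034]
-50 40 [193.68980633 266.79685704]
50 0 [140.80361799 372.24295874]
50 13 [136.92167194 346.36437931]
50 40 [128.73844922 291.81179772]
```

View pics/s5.png

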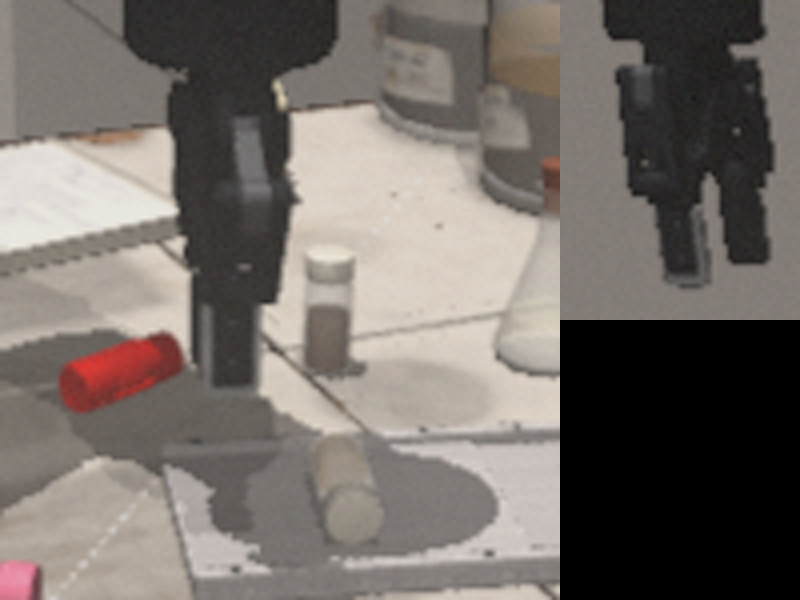

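Both fingertips appear about 30 mm higher in the images than the reported TCP implies. Their columns match, and the top view rules out a sideways error. So I descend in stages, watching the force and tracking the tip in the image.

>>> drive_tool([
  [0.55,0,0,10,0],
  [0.55,0,0,20,0],
  [0.55,0,0,28,0],
  [0.55,0,0,28,0],
  [0.55,0,0,28,0],
  [0.55,0,0,28,0],
])

```text
clock: 3.2
position: [477.3, -6.8, 7.5]
ee_rot: [0.992, -0.129, 0.0, -0.0]
contact_force: [-1.2, -0.4, -0.1]
gripper_width: 19.1
grasp_force: 0.0
```

```bash
cat > tip.py <<'E'
from h import *
def tip(show=True):
    S=arm.get_image("scene"); st=arm.read_state(); q=st["position"]
    ex=np.array([.967,-.256,0]);ey=np.array([.256,.967,0]); f=q*[1,1,0]-17*ey
    u=int(round(proj("scene",f+[0,0,q[2]+30])[0]))
    g=S.max(axis=2)[180:300,u-4:u+5].mean(axis=1)
    print("g",u,[(180+i,int(g[i])) for i in range(40,105,2)])
    for z in range(0,90,6): print(z,np.round(proj("scene",f-ey*7+[0,0,z])[1],1),end="; ")
    print("\n",q,st["contact_force"],st["clock"])
    return S
E
python3 -c "
from tip import *
cv2.imwrite('pics/s6.png',cv2.resize(tip()[220:310,285:465],(800,400),interpolation=cv2.INTER_CUBIC))"
```

```text
g 318 [(220, 67), (222, 60), (224, 58), (226, 60), (228, 58), (230, 57), (232, 56), (234, 55), (236, 57), (238, 59), (240, 58), (242, 58), (244, 56), (246, 58), (248, 61), (250, 59), (252, 58), (254, 58), (256, 60), (258, 62), (260, 60), (262, 61), (264, 94), (266, 104), (268, 97), (270, 98), (272, 98), (274, 98), (276, 98), (278, 98), (280, 97), (282, 97), (284, 97)]
0 290.5; 6 287.0; 12 283.5; 18 280.0; 24 276.4; 30 272.9; 36 269.3; 42 265.6; 48 262.0; 54 258.3; 60 254.6; 66 250.9; 72 247.2; 78 243.4; 84 239.7; 
 [477.31905774  -6.75842806   7.61681338] [-0.19156964  0.43677862  0.90272394] 3.25
```

>>> drive_tool([
  [0.55,0,0,8,0],
  [0.55,0,0,15,0],
  [0.55,0,0,20,0],
  [0.55,0,0,20,0],
  [0.55,0,0,20,0],
])

```text
clock: 3.75
position: [476.9, -6.9, -12.8]
ee_rot: [0.992, -0.129, -0.0, 0.0]
contact_force: [-0.6, -0.4, -0.0]
gripper_width: 19.1
grasp_force: 0.0
```

```bash
python3 -c "
from tip import *
cv2.imwrite('pics/s7.png',cv2.resize(tip()[220:310,285:465],(800,400),interpolation=cv2.INTER_CUBIC))"
```

```text
g 317 [(220, 85), (222, 81), (224, 81), (226, 77), (228, 75), (230, 79), (232, 75), (234, 65), (236, 58), (238, 58), (240, 57), (242, 58), (244, 55), (246, 56), (248, 56), (250, 56), (252, 58), (254, 57), (256, 55), (258, 54), (260, 59), (262, 57), (264, 56), (266, 57), (268, 57), (270, 58), (272, 58), (274, 58), (276, 84), (278, 104), (280, 96), (282, 96), (284, 96)]
0 290.6; 6 287.1; 12 283.6; 18 280.0; 24 276.5; 30 272.9; 36 269.3; 42 265.7; 48 262.0; 54 258.4; 60 254.7; 66 251.0; 72 247.2; 78 243.5; 84 239.7; 
 [477.11484446  -6.83282911 -12.63234138] [ 0.97265291 -0.48990355  0.23163824] 3.8
```

View pics/s7.png

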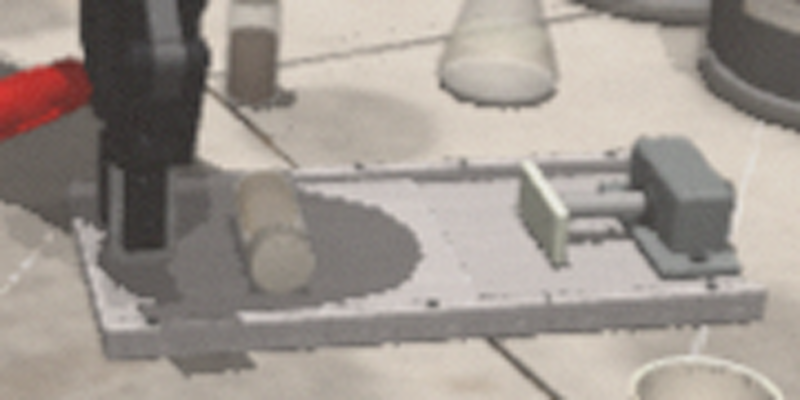

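The fingertip is at crop (145,253), still above the deck, and the reading of -12.6 with no contact confirms the offset: the tip is at z of about 23. I go down another 9 mm.

>>> drive_tool([
  [0.55,0,0,3,0],
  [0.55,0,0,6,0],
  [0.55,0,0,9,0],
  [0.55,0,0,9,0],
  [0.55,0,0,9,0],
])

```text
clock: 4.3
position: [476.9, -6.9, -21.7]
ee_rot: [0.992, -0.129, -0.0, 0.0]
contact_force: [-0.3, -0.7, -0.4]
gripper_width: 19.0
grasp_force: 0.0
```

```bash
python3 -c "
from tip import *
tip()"
```

```text
g 317 [(220, 78), (222, 79), (224, 86), (226, 85), (228, 83), (230, 81), (232, 80), (234, 75), (236, 82), (238, 76), (240, 64), (242, 59), (244, 58), (246, 58), (248, 55), (250, 55), (252, 55), (254, 55), (256, 57), (258, 56), (260, 57), (262, 55), (264, 56), (266, 57), (268, 56), (270, 59), (272, 58), (274, 57), (276, 59), (278, 58), (280, 60), (282, 102), (284, 100)]
0 290.6; 6 287.1; 12 283.6; 18 280.1; 24 276.5; 30 272.9; 36 269.3; 42 265.7; 48 262.1; 54 258.4; 60 254.7; 66 251.0; 72 247.3; 78 243.5; 84 239.7; 
 [476.97189043  -6.84791578 -21.63546026] [-0.29353217 -0.14682315  0.30226093] 4.35
```

>>> drive_tool([
  [0.55,2,0,1,0],
  [0.55,5,0,2,0],
  [0.55,8,0,2.5,0],
  [0.55,11,0,2.5,0],
  [0.55,14,0,2.5,0],
  [0.55,17,0,2.5,0],
  [0.55,20,0,2.5,0],
  [0.55,23,0,2.5,0],
  [0.55,26,0,2.5,0],
  [0.55,29,0,2.5,0],
  [0.55,32,0,2.5,0],
  [0.55,35,0,2.5,0],
])

```text
clock: 5.55
position: [504.0, -16.9, -22.3]
ee_rot: [0.992, -0.13, -0.006, 0.002]
contact_force: [-22.8, 5.7, 30.3]
gripper_width: 19.3
grasp_force: 15.3
```

>>> drive_tool([
  [0.55,3,0,0,0],
  [0.55,6,0,0,0],
  [0.55,9,0,0,0],
  [0.55,12,0,0,0],
  [0.55,15,0,0,0],
  [0.55,18,0,0,0],
  [0.55,21,0,0,0],
  [0.55,24,0,0,0],
  [0.55,27,0,0,0],
  [0.55,29,0,0,0],
  [0.55,30,0,0,0],
  [0.55,30,0,0,0],
])

```text
clock: 6.75
position: [532.9, -24.4, -22.2]
ee_rot: [0.992, -0.13, -0.007, 0.002]
contact_force: [-17.3, 4.3, 27.1]
gripper_width: 18.9
grasp_force: 13.6
```

```bash
python3 - <<'E'
from h import *
S=arm.get_image("scene"); cv2.imwrite("pics/s8.png",cv2.resize(S[220:310,285:465],(800,400),interpolation=cv2.INTER_CUBIC))
st=arm.read_state(); q=st["position"]; d=q-[589.4,-32.2,0]; print(q,"lane",d@[.967,-.255,0],d@[.255,.967,0],st["contact_force"],st["clock"])
E
```

```text
[532.93294523 -24.42987155 -22.2530535 ] lane -56.5850247147749 -6.885384754475362 [-17.22325459   3.72575241  27.40664101] 6.8
```

View pics/s8.png

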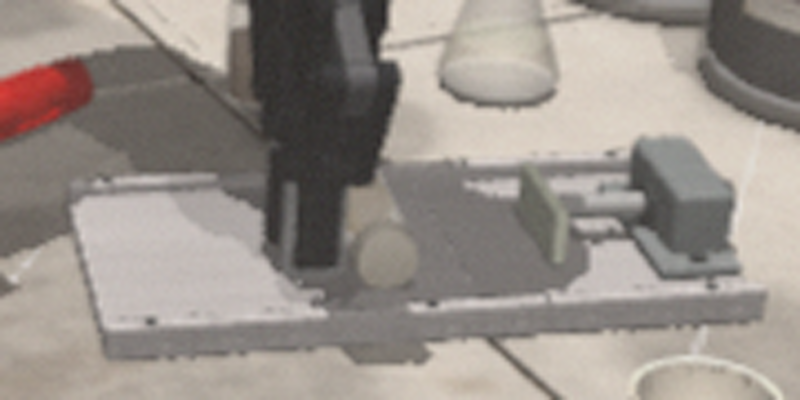

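The last view shows the vial square in front of the fingers (cap at crop (385,255)). The 27 N upward force means the fingertips are rubbing on the deck. That gives a calibration: deck contact at a reading of about -22. I lift 5.5 mm to clear the deck and keep the vial untouched for a zero reading.

>>> drive_tool([
  [0.55,-1,0,-2,0],
  [0.55,-2,0,-4,0],
  [0.55,-3,0,-5.5,0],
  [0.55,-3,0,-5.5,0],
  [0.55,-3,0,-5.5,0],
  [0.55,-3,0,-5.5,0],
])

```text
clock: 7.4
position: [536.9, -22.8, -18.9]
ee_rot: [0.992, -0.13, -0.0, 0.0]
contact_force: [-0.1, 0.9, 0.2]
gripper_width: 19.2
grasp_force: 0.0
```

```bash
cat > f.py <<'E'
from h import *
F=[];Z=[]
for _ in range(4):
    arm.get_image("scene"); st=arm.read_state(); F.append(st["contact_force"])
q=st["position"]; d=q-[589.4,-32.2,0]; F=np.array(F)
np.set_printoptions(precision=2,suppress=True)
print(q,"lane",d@[.967,-.255,0],d@[.255,.967,0],"Fx",F@[.967,-.255,0],"mean",F.mean(0),st["clock"])
E
python3 f.py
```

```text
[536.91 -22.79 -18.75] lane -53.16188062226641 -4.287129030581268 Fx [ 0.61 -0.3   0.02  0.03] mean [-0.02 -0.43  0.19] 7.6
```

>>> drive_tool([
  [0.55,3,0,0,0],
  [0.55,6,0,0,0],
  [0.55,9,0,0,0],
  [0.55,12,0,0,0],
  [0.55,15,0,0,0],
  [0.55,18,0,0,0],
  [0.55,21,0,0,0],
  [0.55,24,0,0,0],
  [0.55,27,0,0,0],
  [0.55,30,0,0,0],
  [0.55,33,0,0,0],
  [0.55,35,0,0,0],
])

```text
clock: 8.8
position: [571.1, -31.8, -18.6]
ee_rot: [0.992, -0.129, 0.0, -0.0]
contact_force: [0.7, 0.4, -0.7]
gripper_width: 18.9
grasp_force: 0.0
```

```bash
python3 f.py; python3 - <<'E'
from h import *
# white cap in scene: is the vial where? bright blob between step and pad
ex=np.array([.967,-.255,0]);ey=np.array([.255,.967,0]);o=np.array([589.4,-32.2,0])
S=arm.get_image("scene").astype(int)
for n,a,z in(("deck -5",-5,20),("seat7",7.2,17.5),("seat16",16.5,17.5)): print(n,proj("scene",o+a*ex-33*ey+[0,0,z]))
for v in (266,270,274,278): print(v,S[v,360:420:2].mean(axis=1).astype(int))
E
```

```text
[570.7  -31.74 -18.62] lane -18.201033394743916 -4.321695638508682 Fx [ 0.17 -0.09 -0.67 -0.49] mean [-0.25  0.1  -0.21] 9.0
deck -5 [390.21305591 276.11005428]
seat7 [397.84680517 277.10221413]
seat16 [403.73116188 276.74802707]
266 [172 175 156 136  62  55  80 113  54  51  56  55  51  96  98  96 127 136
 143 143 145 146 145 102 111 140 126 124 122 121]
270 [176 173 174 151  90  60  88 109  54  56  53  52  60 108  95  96 113 128
 140 131 128 129 133 129 102 130 136 111 116 107]
274 [197 201 173 149  98  91  92  94  56  59  55  58  70 112 115  93  97 133
 105 126 146 144 142 145 149 141 132 112 112 114]
278 [194 196 193 197 175 105  99 105 103 103 101 101 101 119 118 117  96  97
  99 138 140 138 138 138 137 139 114 115 115 117]
```

The vial has dropped into the seat (cap near px (403,276), as predicted for lane x of about 16). Now a slow approach to the press.

>>> drive_tool([
  [0.55,2,0,0,0],
  [0.55,4,0,0,0],
  [0.55,6,0,0,0],
  [0.55,7,0,0,0],
  [0.55,8,0,0,0],
  [0.55,8,0,0,0],
  [0.55,8,0,0,0],
])

```text
clock: 9.75
position: [578.4, -33.8, -18.6]
ee_rot: [0.992, -0.129, -0.0, 0.0]
contact_force: [0.6, 0.2, -0.9]
gripper_width: 19.3
grasp_force: 0.0
```

```bash
python3 f.py
```

```text
[578.45 -33.79 -18.56] lane -10.184106325987067 -4.325878980063564 Fx [-0.65 -0.13  0.5  -0.56] mean [-0.26 -0.18 -0.23] 9.95
```

>>> drive_tool([
  [0.55,0.3,0,0,0],
  [0.55,0.6,0,0,0],
  [0.55,0.8,0,0,0],
  [0.55,0.8,0,0,0],
])

```text
clock: 10.35
position: [579.3, -34.0, -18.6]
ee_rot: [0.992, -0.129, 0.0, -0.0]
contact_force: [-0.1, 1.0, -1.1]
gripper_width: 19.0
grasp_force: 0.0
```

```bash
python3 f.py
```

```text
[579.25 -34.01 -18.6 ] lane -9.354548560303341 -4.339031859676102 Fx [ 0.03  0.72  0.69 -0.71] mean [ 0.17 -0.05  0.27] 10.55
```

>>> drive_tool([
  [0.55,0.4,0,0,0],
  [0.55,0.8,0,0,0],
  [0.55,0.8,0,0,0],
  [0.55,0.8,0,0,0],
])

```text
clock: 10.95
position: [580.1, -34.2, -18.6]
ee_rot: [0.992, -0.129, 0.0, 0.0]
contact_force: [0.5, -0.2, -0.0]
gripper_width: 19.6
grasp_force: 0.0
```

```bash
python3 f.py
```

```text
[580.03 -34.22 -18.59] lane -8.54777520591643 -4.341364787184491 Fx [-0.17 -0.22 -0.37 -0.11] mean [-0.2   0.1   0.39] 11.15
```

>>> drive_tool([
  [0.55,0.4,0,0,0],
  [0.55,0.8,0,0,0],
  [0.55,0.8,0,0,0],
  [0.55,0.8,0,0,0],
])

```text
clock: 11.55
position: [580.8, -34.4, -18.6]
ee_rot: [0.992, -0.129, 0.0, -0.0]
contact_force: [0.5, -0.4, -1.1]
gripper_width: 19.6
grasp_force: 0.0
```

```bash
python3 f.py
```

```text
[580.8  -34.42 -18.57] lane -7.7526974009423455 -4.340274696987984 Fx [-0.63 -0.25 -0.33 -0.44] mean [-0.41  0.03 -0.47] 11.75
```

>>> drive_tool([
  [0.55,0.4,0,0,0],
  [0.55,0.8,0,0,0],
  [0.55,0.8,0,0,0],
  [0.55,0.8,0,0,0],
])

```text
clock: 12.15
position: [581.6, -34.6, -18.6]
ee_rot: [0.992, -0.129, 0.0, -0.0]
contact_force: [-0.1, 0.1, 1.1]
gripper_width: 18.8
grasp_force: 0.0
```

```bash
python3 f.py
```

```text
[581.53 -34.63 -18.59] lane -6.988274409445657 -4.357191570553052 Fx [-0.94 -0.32  0.45 -0.6 ] mean [-0.29  0.26  0.04] 12.35
```

>>> drive_tool([
  [0.55,0.4,0,0,0],
  [0.55,0.7,0,0,0],
  [0.55,0.7,0,0,0],
  [0.55,0.7,0,0,0],
])

```text
clock: 12.75
position: [582.3, -34.8, -18.6]
ee_rot: [0.992, -0.129, -0.0, 0.0]
contact_force: [-0.2, -0.3, -0.8]
gripper_width: 19.2
grasp_force: 0.0
```

```bash
python3 f.py
```

```text
[582.28 -34.8  -18.56] lane -6.217694904141376 -4.32700116821421 Fx [-0.34  0.44 -0.72  0.21] mean [-0.17 -0.23 -0.07] 12.95
```

>>> drive_tool([
  [0.55,0.4,0,0,0],
  [0.55,0.7,0,0,0],
  [0.55,0.7,0,0,0],
  [0.55,0.7,0,0,0],
])

```text
clock: 13.35
position: [582.9, -35.0, -18.6]
ee_rot: [0.992, -0.129, -0.0, -0.0]
contact_force: [-0.3, 0.2, 0.2]
gripper_width: 19.0
grasp_force: 0.0
```

```bash
python3 f.py
```

```text
[582.9  -34.97 -18.61] lane -5.582488298240341 -4.337564415971917 Fx [-0.12  0.58  0.14 -1.1 ] mean [-0.09  0.16  0.21] 13.55
```

>>> drive_tool([
  [0.55,0.4,0,0,0],
  [0.55,0.7,0,0,0],
  [0.55,0.7,0,0,0],
  [0.55,0.7,0,0,0],
])

```text
clock: 13.95
position: [583.6, -35.2, -18.6]
ee_rot: [0.992, -0.129, 0.0, 0.0]
contact_force: [-0.1, -0.3, 0.9]
gripper_width: 19.2
grasp_force: 0.0
```

```bash
python3 f.py
```

```text
[583.61 -35.18 -18.58] lane -4.844442180886109 -4.356977191124318 Fx [ 0.19  0.38  0.04 -0.07] mean [ 0.23  0.37 -0.6 ] 14.15
```

>>> drive_tool([
  [0.55,0.4,0,0,0],
  [0.55,0.8,0,0,0],
  [0.55,0.8,0,0,0],
  [0.55,0.8,0,0,0],
])

```text
clock: 14.55
position: [584.4, -35.4, -18.6]
ee_rot: [0.992, -0.129, -0.0, -0.0]
contact_force: [0.3, 0.8, 0.1]
gripper_width: 19.1
grasp_force: 0.0
```

```bash
python3 f.py
```

```text
[584.36 -35.36 -18.61] lane -4.0631357202305605 -4.344191895171334 Fx [ 0.24  0.02 -0.53  0.78] mean [ 0.13 -0.01 -0.07] 14.75
```

>>> drive_tool([
  [0.55,0.4,0,0,0],
  [0.55,0.8,0,0,0],
  [0.55,0.8,0,0,0],
  [0.55,0.8,0,0,0],
])

```text
clock: 15.15
position: [584.7, -35.6, -18.7]
ee_rot: [0.992, -0.129, -0.0, 0.0]
contact_force: [-1.8, 0.7, 0.1]
gripper_width: 19.4
grasp_force: 0.9
```

```bash
python3 f.py; python3 -c "
from h import *
S=arm.get_image('scene').astype(int)
cv2.imwrite('pics/s9.png',cv2.resize(S[220:310,345:465].astype(np.uint8),(800,600),interpolation=cv2.INTER_CUBIC))
for v in (266,270,274,278): print(v,S[v,372:424].mean(axis=1).astype(int))"
```

```text
[584.74 -35.58 -18.72] lane -3.6391071012782996 -4.4597383187518895 Fx [-1.63 -2.78 -2.62 -2.75] mean [-2.28  0.95  0.78] 15.35
266 [174 176 169 146 113  63  53  54  53  69  97 113  99  63  51  55  60  50
  54  55  56  56  66  96 130 143 142 144 145 145 142 147 153 142 124  97
 100 120 137 135 128 125 123 122 121 121 120 119 122 121 121 122]
270 [173 173 175 169 136  96  84  73  68  82 106 108  85  55  57  57  57  52
  55  56  52  54  79 118 131 138 140 131 123 129 127 131 132 129 128 125
 117 107 123 147 139 114 112 114 111 113 105 114 113 102 102 102]
274 [196 194 189 166 137  96  96  95  88  84 104  98  70  57  60  60  57  56
  58  56  58  64  90 126 129 102 115 123 140 145 147 145 142 143 143 143
 144 145 144 146 136 115 110 109 114 119 113 114 117 115 115 116]
278 [198 198 195 199 200 199 184 136  97  99  95  99 101 103 100  98  99  96
  97  98  97  98  93  95  97  97 110 133 140 137 139 137 138 139 137 137
 133 134 134 132 121 117 116 117 116 117 116 117 116 115 113 114]
```

Contact at about 2.6 N. The arm is compliant too, so the force rises by roughly 2.7 N per commanded mm.

>>> drive_tool([
  [0.55,0.4,0,0,0],
  [0.55,0.7,0,0,0],
  [0.55,0.7,0,0,0],
])

```text
clock: 15.7
position: [585.1, -35.7, -18.7]
ee_rot: [0.992, -0.13, -0.001, 0.0]
contact_force: [-3.4, 2.0, 1.6]
gripper_width: 19.1
grasp_force: 2.1
```

```bash
python3 f.py
```

```text
[585.22 -35.74 -18.75] lane -3.1373658685354804 -4.4860242505038 Fx [-4.26 -4.45 -3.98 -5.21] mean [-4.16  1.79  1.71] 15.9
```

>>> drive_tool([
  [0.55,0.3,0,0,0],
  [0.55,0.5,0,0,0],
  [0.55,0.5,0,0,0],
])

```text
clock: 16.2
position: [585.4, -35.8, -18.8]
ee_rot: [0.992, -0.13, -0.001, 0.0]
contact_force: [-4.2, 1.8, 1.6]
gripper_width: 19.4
grasp_force: 2.9
```

```bash
python3 f.py
```

```text
[585.4  -35.85 -18.75] lane -2.9368252216670387 -4.547604473868419 Fx [-6.64 -5.61 -5.64 -6.06] mean [-5.41  2.95  2.33] 16.4
```

>>> drive_tool([
  [0.55,0,0,0,0],
  [0.55,0,0,0,0],
  [0.55,0,0,0,0],
  [0.55,0,0,0,0],
  [0.55,0,0,0,0],
  [0.55,0,0,0,0],
  [0.55,0,0,0,0],
  [0.55,0,0,0,0],
])

```text
clock: 17.2
position: [585.4, -35.8, -18.8]
ee_rot: [0.992, -0.13, -0.001, 0.0]
contact_force: [-5.5, 2.5, 1.6]
gripper_width: 19.3
grasp_force: 2.9
```

```bash
python3 f.py
```

```text
[585.4  -35.84 -18.76] lane -2.935608910909973 -4.537613049391828 Fx [-5.41 -5.9  -5.81 -6.67] mean [-5.36  3.01  1.46] 17.4
```

About 6 N held for over a second. Now easing off slowly.

>>> drive_tool([
  [0.55,-0.2,0,0,0],
  [0.55,-0.4,0,0,0],
  [0.55,-0.6,0,0,0],
  [0.55,-0.8,0,0,0],
  [0.55,-1.0,0,0,0],
  [0.55,-1.2,0,0,0],
  [0.55,-1.4,0,0,0],
  [0.55,-1.6,0,0,0],
  [0.55,-1.8,0,0,0],
  [0.55,-2.0,0,0,0],
  [0.55,-2.2,0,0,0],
  [0.55,-2.4,0,0,0],
])

```text
clock: 18.6
position: [584.8, -35.2, -18.3]
ee_rot: [0.992, -0.129, 0.001, -0.0]
contact_force: [-1.6, 0.4, -0.2]
gripper_width: 19.1
grasp_force: 0.7
```

>>> drive_tool([
  [0.55,-0.2,0,0,0],
  [0.55,-0.4,0,0,0],
  [0.55,-0.7,0,0,0],
  [0.55,-1.0,0,0,0],
  [0.55,-2,0,0,0],
  [0.55,-4,0,0,0],
  [0.55,-8,0,0,0],
  [0.55,-14,0,0,0],
  [0.55,-20,0,0,0],
  [0.55,-25,0,0,0],
  [0.55,-28,0,0,0],
  [0.55,-28,0,0,0],
])

```text
clock: 19.8
position: [556.5, -27.9, -18.5]
ee_rot: [0.992, -0.129, -0.0, 0.0]
contact_force: [0.4, -0.3, 0.3]
gripper_width: 19.1
grasp_force: 0.0
```

>>> drive_tool([
  [0.55,0,0,-10,0],
  [0.55,0,0,-40,0],
  [0.55,-30,0,-80,0],
  [0.55,-70,0,-110,0],
  [0.55,-110,0,-130,0],
  [0.55,-140,0,-140,0],
  [0.55,-150,0,-140,0],
  [0.55,-150,0,-140,0],
  [0.55,-150,0,-140,0],
])

```text
clock: 20.7
position: [413.0, 10.6, 121.6]
ee_rot: [0.992, -0.129, 0.0, -0.0]
contact_force: [-0.1, 0.4, -0.9]
gripper_width: 18.8
grasp_force: 0.0
```

```bash
python3 - <<'E'
from h import *
S=arm.get_image("scene");T=arm.get_image("top")
a=cv2.resize(S[235:310,345:465],(480,300),interpolation=cv2.INTER_CUBIC)
b=cv2.resize(T[140:290,305:400],(316,500),interpolation=cv2.INTER_CUBIC)
a=np.vstack([a,np.zeros((200,480,3),np.uint8)])
cv2.imwrite("pics/end.png",np.hstack([a,b])); st=arm.read_state(); print(st["clock"],st["position"],st["contact_force"])
E
```

```text
20.8 [412.99937003  10.37383249 120.98753971] [ 0.80067801 -0.69561512  0.21978561]
```

The picture budget is used up, so I check the result numerically: difference against the first images, and motion over time.

```bash
python3 - <<'E'
from h import *
ex=np.array([.967,-.255,0]);ey=np.array([.255,.967,0]);o=np.array([589.4,-32.2,0])
def reg(n,x0,x1,w=46):
    m=np.zeros((480,640),np.uint8)
    pts=[proj(n,o+a*ex+b*ey+[0,0,z]) for a in(x0,x1) for b in(-w,w) for z in(7,29)]
    cv2.fillConvexPoly(m,cv2.convexHull(np.float32(pts)).astype(np.int32),1); return m>0
fr={}
for k in range(3):
    for n in("scene","top"):
        im=arm.get_image(n); fr[n,k]=im.astype(int)
        d=(np.abs(im.astype(int)-cv2.imread(f"pics/{n}0.png").astype(int)).max(2)>22)&reg(n,-4,34)
        cnt,l,s,c=cv2.connectedComponentsWithStats(d.astype(np.uint8)); i=1+s[1:,4].argmax()
        X=plane(n,c[i],17.5)-o; r=cv2.minAreaRect(np.argwhere(l==i)[:,::-1].astype(np.float32))
        print(k,n,"area",s[i,4],"bbox",s[i,:4],"lane xy",np.round([X@ex,X@ey],1),np.round(r[1],1),round(r[2],1))
print("motion diff",[np.abs(fr[n,2]-fr[n,0])[reg(n,-4,34)].mean().round(2) for n in("scene","top")],[np.abs(fr[n,2]-fr[n,0])[:60].mean().round(2) for n in("scene","top")],arm.read_state()["clock"])
E
```

```text
0 scene area 397 bbox [388 257  23  28] lane xy [ 14.2 -14.3] [32.  17.1] 60.9
0 top area 126 bbox [345 186  26  15] lane xy [14.5  4.1] [26.  10.2] 14.0
1 scene area 379 bbox [388 257  23  28] lane xy [ 13.8 -16.4] [31.8 17. ] 63.4
1 top area 126 bbox [345 186  26  15] lane xy [14.5  4.3] [26.  10.2] 14.0
2 scene area 391 bbox [388 257  23  28] lane xy [ 14.1 -14.7] [32.  17.1] 60.9
2 top area 126 bbox [345 186  26  15] lane xy [14.5  4.3] [26.  10.2] 14.0
motion diff [np.float64(1.63), np.float64(0.74)] [np.float64(2.09), np.float64(1.19)] 21.1
```

The vial rests in the seat at lane x of about 14, square to the lane and motionless. Handing in.

```bash
python3 -c "
from bench import arm
print(arm.job_done())"
```

```text
the job is handed in; nothing more can be done
None
```

The vial was rolled into the seat, pressed against the plunger at about 6 N for over a second, eased off, and checked at rest about 14 mm past the step; the job is handed in at about 21 s with no verdict shown (the fingertips rubbed on the deck for part of the push, up to about 30 N at the wrist, before I raised them).

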